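Clip the cleaned rollers back into the film cleaner

TASK

The blue and the orange cleaning roller have dried in the wooden cradle: take each one to the place of its own colour on the film cleaner's rail and press it down between the spring clips until both axle ends have snapped fully home and the roller lies level. Leave the white roller home in its clips, do not knock the other loose things on the bench about, and let go of everything at the end.

Things in the scene. Friction and masses are not known exactly. Their poses are not given: they have to be found in the camera images.
- rail: Bed of the film cleaner, fixed: flat aluminium bar 140 x 300 mm, 12 mm high. Origin at the centre of its underside on the table; y runs along its length. It carries three roller places (blue, orange, white) side by side, 95 mm apart along y, in any order; at the start only the white one is filled.
- place_blue: Fixed blue plate 130 (x) x 82 (y) x 6 mm on the rail; origin at the centre of its underside, 12 mm above the table. Two upright steel spring clips at x = -42 and +42 mm, each 12 mm wide along x, open upward. A roller lies along x with an axle end in each clip and its barrel between them (space 72 mm long).
- place_orange: As place_blue, orange. Each clip has two sprung jaws of slippery polished steel that flare outward above a rounded lip. Flared mouth about 23 mm wide, 67 mm above the table; narrowest gap, between the lips, 8 mm wide, 55 mm above the table. Below the lips the axle rests on a black saddle, its top 41 mm above the table.
- seat_blue (a point): Where the blue roller's centre must finally be: 48 mm above the table, midway between the clips of the blue place; x is the roller's axis. A roller merely laid on the jaws lies about 15 mm too high; push it straight down, both ends, with about 15 N in all, until it snaps under the lips onto the saddles.
- seat_orange (a point): The same point for the orange roller in the orange place.
- seat_white (a point): The same point of the white place, in which the white roller already sits.
- cradle: Fixed wooden drying cradle, 124 (x) x 190 (y) mm, floor 10 mm thick; origin at the centre of its underside on the table. End walls at x = -50 and +50 mm (8 mm thick, 29 mm high, stops beside the axles to 39 mm) carry two rollers, which lie along its x axis at y = -47 and +47 mm, centres 36 mm above the table. Which is where varies.
- roller_blue: Loose blue cleaning roller, about 150 g: barrel 36 mm in diameter and 60 mm long, on a steel axle 14 mm in diameter and 112 mm long in all (26 mm sticks out at each end). Origin at its centre; x is its axis, both ends alike. It may roll about x, so its y and z axes mean nothing. Best gripped across the barrel from above, at its middle.
- roller_orange: Loose orange cleaning roller, otherwise the same as roller_blue.
- roller_white: White roller of the same shape, already home in the white place; it must stay there.
- loupe: Black magnifier, 36 mm in diameter and 45 mm high, standing between the cradle and the rail. Origin at its underside. Bystander.
- film_core: White plastic film core (ring), 75 mm in diameter, 35 mm high. Origin at its underside. Bystander.
- splice_tape: Yellow ring of splicing tape, 90 mm in diameter, 25 mm high. Origin at its underside. Bystander.
- dust_brush: Flat dusting brush with a wooden handle, lying on the table beyond the rail and cradle, 170 mm long along its x axis. Bystander.

How it is judged:
By the outcome, as a careful person would: the job done as asked, in the order asked, and still so for the second after the job is handed in, with the robot touching nothing.
It also fails if it takes over 64 s, if anything falls off the work surface, if the arm or the gripper's body presses on something with over 40 N, if the wrist force passes 120 N, or if a joint passes its speed limit or range.

ROBOT

A 7-joint arm with a two-finger parallel gripper is mounted at the origin on the work surface. World frame = base frame: x ahead of the robot, y to its left, z up, the work surface at z = 0. Lengths are in m, angles in degrees, forces in N, time in s.
With the tool pointing down it reaches from about 0.4 to 0.85 m from the base axis. Payload 10.4 kg.
Tool frame: the origin (TCP) lies at the centre of the arm's flange, where the gripper is bolted on; the fingertips stand 173 mm ahead of it and the grasp point (between the pads) lies env.grasp_offset ahead of it (env.grasp_offset is the distance from the TCP to the grasp point, in m); z points along the fingers, y is the line along which they close (so a half turn about z gives the same grasp; the last joint's range is limited). The gripper opens to 85 mm and grips with 20 to 120 N. Pads are 22 mm wide; open, the fingers measure 114 mm over their backs; the gripper's body (76 mm by 85 mm) begins 54 mm behind the grasp point. The pads swing forward as they close: fully open they stand 13 mm farther back than shut.
Start: joints at [-68.617, 19.034, -3.707, 83.658, 1.238, 77.344, -5.071], TCP at [0.241, 0.577, 0.405] pointing down, gripper open.
Joint ranges: [-148.97, 148.97], [-28.65, 121.19], [-84.17, 76.75], [9.2, 138.47], [-72.65, 252.65], [3.7, 117.97], [-149.18, 149.18]. Speed limits (degrees/s): [127.2, 127.2, 159.86, 159.86, 180, 180, 180].

INTERFACE

Orientations are given as [roll, pitch, yaw] about the fixed x, y, z axes, in that order (R = Rz(yaw) Ry(pitch) Rx(roll)).
In Python, from station import env gives the robot as it stands.
- The arm moves only by the tool creep_tool, called after "Request:" by a JSON object that holds its "op" and its "data". Schema: {"type":"object","properties":{"offsets":{"type":"array","items":{"type":"array","items":{"type":"array","items":{"type":"number"},"minItems":6,"maxItems":6},"minItems":1,"maxItems":8},"minItems":1,"maxItems":1},"aperture":{"type":"number"},"grip_force":{"type":"number"},"only":{"type":"string"},"quiet":{"type":"boolean"},"lines":{"type":"string"}},"required":["offsets"],"additionalProperties":false}. offsets is a list that holds a single list of rows (three levels of brackets), with 1 to 8 rows, each of 6 numbers: dx, dy, dz in shares of 0.4 m (1.0 is 0.4 m), then a rotation vector rx, ry, rz in normalised numbers (1 is 180 degrees); each row is the pose to reach, as a shift and turn from the pose commanded when the call began, along the tool's axes at that moment; what a row does not reach only later rows make up. A row lasts 1/12 s, in which the tool goes at most 0.0417 m and 7.16 degrees, less where a joint would pass 70% of its speed; a pose out of reach is approached as far as the arm can. aperture is the opening from 0.0 (shut) to 1.0 (fully open), set as the call begins (left out keeps the last). The fingers move at their own pace and stop on an object; grip_force is the grip in N (left out, the last holds). Time passes only in rows, so rows that do not move let the fingers close. The tool returns the time, the measured TCP pose, the force, the opening and the grip force at its end. only (a regular expression) keeps the lines of the reply that match it, lines (a string "A,B") keeps lines A to B, and quiet returns only ok. Shift and turn numbers lie between -1 and 1, and a call with a number outside is refused. Input that does not fit is refused with a message, and nothing moves.
- env.read_state(): the state, without advancing time (a new reading comes with each control period).
- env.snapshot(name): name is "scene" or "top" or "wrist"; returns a dict with "frame" (480x640x3 uint8, red, green, blue), "fx", "fy", "cx", "cy" (pixels), "R" (3x3) and "t" (3): a world point X has camera coordinates R X + t; the wrist camera has in their place "mount" (4x4, takes a point from camera to tool coordinates, whose origin is the TCP and whose axes are the flange's). Camera axes: x right, y down, z forward; pixel columns grow to the right and rows downward; lengths in m; the calibration is good to about 2 mm. A picture is of the moment at which its call begins: read the wrist's pose just before it. There is no depth.
- env.hand_in(): hands the job in; it is judged then, once.
The state is a dict: "clock": time; "q": joint angles; "joint_velocities": joint speeds; "tau": joint torques, N m; "position": TCP position; "ee_rot": TCP orientation; "wrist_force": force on the tool from outside, world axes, zero at the start; "ft_torque": the same for the moment, N m; "finger_gap": opening from 0.0 (shut) to 1.0 (fully open); "grip_force": force on a finger pad.
Only numpy, scipy, OpenCV 4.12 (cv2) and the standard library are available. Lean on these libraries where they do the work, as an engineer would, in place of code of your own. Each camera call takes 0.05 s, during which the arm holds its last target. There are 200 camera calls.

## Working session

There is one attempt and no reset: what is moved stays moved. The work goes in short steps, Python scripts to look and compute and a tool call to move; the robot and the scene stay as the last step left them, time stands still between calls to the robot, and variables do not carry over. Pictures are saved under pics/ and viewed, at most 10 in all, crops included, and the job is handed in when it is done.

```bash
ls; mkdir -p pics; cat > h.py <<'E'
import numpy as np,cv2
from station import env
def snap(n,f):
    s=env.snapshot(n); cv2.imwrite('pics/'+f,s['frame'][:,:,::-1]); 
    np.savez('pics/'+f[:-4]+'.npz',**{k:np.array(v) for k,v in s.items()}); return s
def pt(f,u,v,z):
    s=np.load('pics/'+f+'.npz'); R,t=s['R'],s['t']
    d=R.T@np.array([(u-s['cx'])/s['fx'],(v-s['cy'])/s['fy'],1]); c=-R.T@t
    return c+d*(z-c[2])/d[2]
E
python3 - <<'E'
from h import *
s=snap('top','top.png'); snap('scene','scene.png')
print(env.grasp_offset,s['R'],s['t'],s['fx']); print(env.read_state())
E
```

```text
pics
station.py
0.1547 [[ 0.01012365 -0.99992457 -0.00695519]
 [-0.9988206  -0.00978168 -0.04755769]
 [ 0.04748607  0.00742845 -0.99884428]] [-0.00762821  0.63074813  1.13892491] 557.4977713600609
{'clock': 0.1, 'q': array([-68.61702416,  19.06780093,  -3.70539911,  83.69909119,
         1.23839307,  77.34206511,  -5.06993182]), 'joint_velocities': array([-0.05135891, -0.13031148,  0.09718089, -0.02664524, -0.02665729,
        0.06300871,  0.02954837]), 'tau': array([ 1.90137340e-03, -6.26743340e+01,  4.94736247e-02, -3.92425990e+01,
        1.63624930e-02,  6.98077594e-03, -5.51364462e-05]), 'position': array([0.24093824, 0.57658084, 0.40401883]), 'ee_rot': array([-1.79931030e+02,  4.32274201e-03,  1.57322577e+02]), 'wrist_force': array([-0.02900164,  0.78962292, -0.38792549]), 'ft_torque': array([-0.03841758, -0.03014017, -0.01062598]), 'grip_force': 0.0, 'finger_gap': 0.9992260328749721}
```

View pics/top.png

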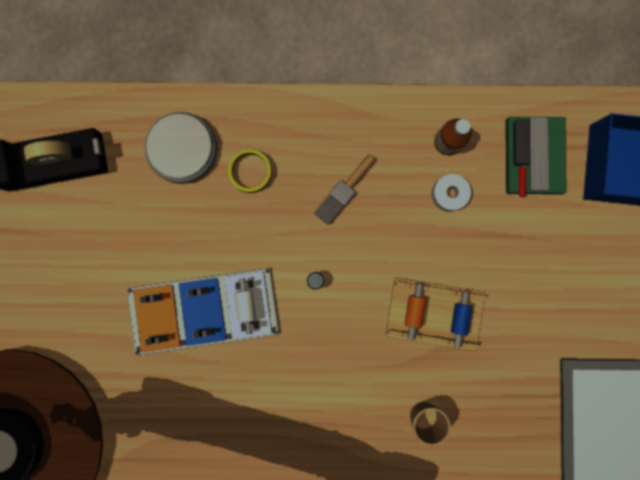

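View pics/scene.png

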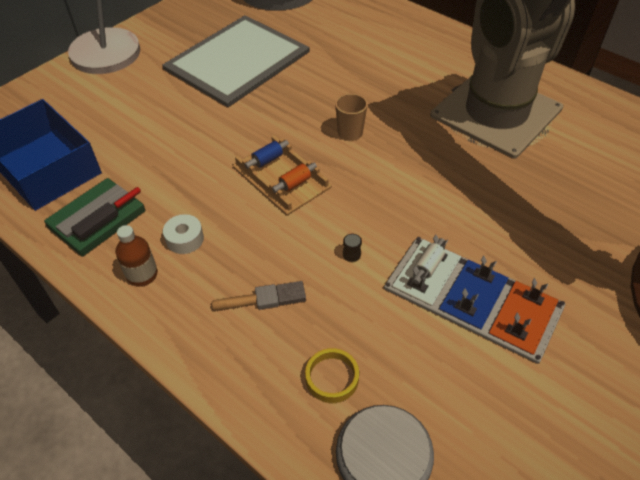

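Top view: rail lies at left (columns orange ~155, blue ~203, white ~250; row ~310). The cradle is at right, with the orange roller at ~(415,312) and the blue at ~(462,319). I'll enlarge both.

```bash
python3 - <<'E'
import cv2,numpy as np
a=cv2.imread('pics/top.png')
f=lambda x,y,w,h:cv2.convertScaleAbs(cv2.resize(a[y:y+h,x:x+w],None,fx=5,fy=5,interpolation=cv2.INTER_CUBIC),alpha=1.6)
cv2.imwrite('pics/c.png',np.vstack([f(123,262,158,60+35),f(370,272,158,25)])[:600]) if 0 else None
cv2.imwrite('pics/c1.png',f(123,262,158,95)); cv2.imwrite('pics/c2.png',f(375,270,120,85))
E
```

```text
(no output)
```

View pics/c1.png

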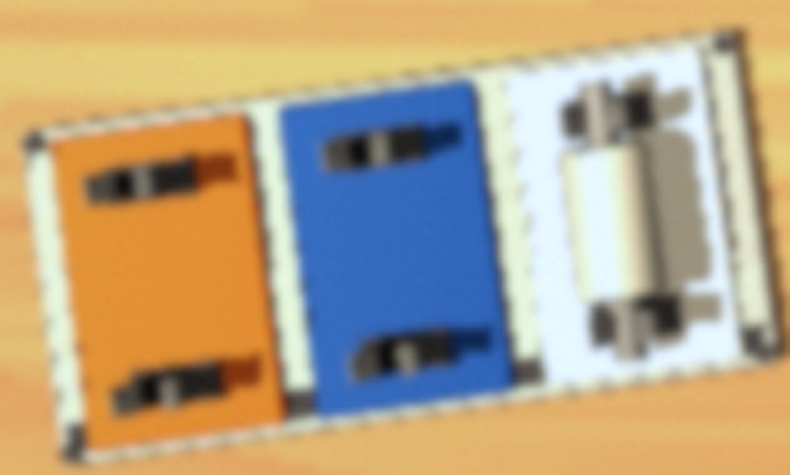

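View pics/c2.png

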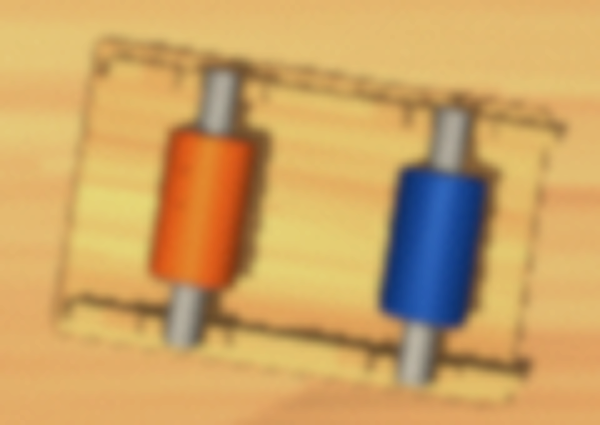

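Crops: rail corners at crop (25,130), (742,32), (785,362), (68,462), with the orange plate leftmost, blue in the middle and white at right. Axle ends are at (223,70)/(183,348) for orange and (457,108)/(413,385) for blue.

```bash
python3 - <<'E'
from h import *
P=lambda l,ox,oy,z:np.array([pt('top',ox+(u+.5)/5-.5,oy+(v+.5)/5-.5,z)[:2] for u,v in l])
def rep(n,c,z):
    up=(c[0]+c[1]-c[2]-c[3])/2; lf=(c[0]+c[3]-c[1]-c[2])/2
    print(n,c.mean(0).round(4),'len',np.hypot(*up).round(3),np.hypot(*lf).round(3),'yaw',np.degrees(np.arctan2(up[1],up[0])).round(2),np.degrees(np.arctan2(-lf[0],lf[1])).round(2))
rep('rail',P([(25,130),(742,32),(785,362),(68,462)],123,262,.012),0)
rep('or',P([(50,140),(247,113),(287,425),(85,450)],123,262,.018),0)
rep('bl',P([(282,105),(472,80),(512,385),(318,415)],123,262,.018),0)
for n,l in (('or',[(223,70),(183,348)]),('bl',[(457,108),(413,385)])):
    e=P(l,375,270,.038); d=e[0]-e[1]; print(n,e.mean(0).round(4),np.hypot(*d).round(3),np.degrees(np.arctan2(d[1],d[0])).round(2))
s=env.snapshot('wrist'); print(s['mount'],s['fx'],s['fy'],s['cx'],s['cy'])
E
```

```text
rail [0.4884 0.2336] len 0.137 0.299 yaw 8.58 8.43
or [0.4732 0.3299] len 0.128 0.083 yaw 8.29 8.0
bl [0.4888 0.2361] len 0.127 0.08 yaw 8.23 8.72
or [ 0.4938 -0.1987] 0.113 -8.1
bl [ 0.4798 -0.292 ] 0.112 -9.16
[[-1.64225456e-03 -9.58569201e-01 -2.84855032e-01  7.33718515e-02]
 [ 9.99998585e-01 -1.47068909e-03 -8.16186997e-04 -1.06306338e-03]
 [ 3.63438531e-04 -2.84855969e-01  9.58570261e-01  3.03904273e-02]
 [ 0.00000000e+00  0.00000000e+00  0.00000000e+00  1.00000000e+00]] 405.16006881990285 405.16006881990285 316.6564788612431 244.17384020575446
```

```bash
cat >> h.py <<'E'
from scipy.spatial.transform import Rotation as Rn
def goal(x,y,z,yaw):
    s=env.read_state(); R=Rn.from_euler('xyz',s['ee_rot'],degrees=True)
    d=R.inv().apply(np.array([x,y,z])-s['position']); r=(R.inv()*Rn.from_euler('xyz',[180,0,yaw],degrees=True)).as_rotvec(degrees=True)
    print('shift',d.round(4),'rot',r.round(2),'n',np.linalg.norm(d)/.0417)
def wpt(f,u,v,z):
    s=np.load('pics/'+f+'.npz'); T=s['mount']; R=Rn.from_euler('xyz',s['ee_rot'],degrees=True).as_matrix()
    d=R@T[:3,:3]@np.array([(u-s['cx'])/s['fx'],(v-s['cy'])/s['fy'],1]); c=R@T[:3,3]+s['position']
    return c+d*(z-c[2])/d[2]
def wsnap(f):
    st=env.read_state(); s=env.snapshot('wrist'); cv2.imwrite('pics/'+f+'.png',cv2.convertScaleAbs(s['frame'][:,:,::-1],alpha=1.5))
    np.savez('pics/'+f+'.npz',ee_rot=st['ee_rot'],position=st['position'],**{k:np.array(v) for k,v in s.items()})
E
python3 -c "
from h import *
goal(0.4798,-0.292,0.37,171.4)"
```

```text
shift [-0.5553 -0.7093  0.0349] rot [-6.000e-02 -1.000e-02 -1.408e+01] n 21.61879567707124
```

Units first: shifts go in shares of 0.4 m and turns go in shares of 180 degrees. So -0.248 m / 0.4 = -0.62, -0.192 m / 0.4 = -0.48.

Request:
{"op": "creep_tool", "data": {"offsets": [[[-0.06,-0.0775,0,0,0,0],[-0.12,-0.155,0,0,0,0],[-0.18,-0.2325,0,0,0,0],[-0.24,-0.31,0,0,0,0],[-0.3,-0.3875,0,0,0,0],[-0.36,-0.465,0,0,0,0],[-0.42,-0.5425,0,0,0,0],[-0.48,-0.62,0,0,0,0]]], "aperture": 1.0, "grip_force": 80}}

```text
clock: 0.82
position: [0.3226, 0.2718, 0.4045]
ee_rot: [180.0, -0.0, 157.3]
wrist_force: [1.1, -0.3, 0.4]
finger_gap: 0.996
grip_force: 0.0
```

Request:
{"op": "creep_tool", "data": {"offsets": [[[-0.06,-0.0775,0,0,0,0],[-0.12,-0.155,0,0,0,0],[-0.18,-0.2325,0,0,0,0],[-0.24,-0.31,0,0,0,0],[-0.3,-0.3875,0,0,0,0],[-0.36,-0.465,0,0,0,0],[-0.42,-0.5425,0,0,0,0],[-0.48,-0.62,0,0,0,0]]]}}

```text
clock: 1.48
position: [0.4039, -0.0312, 0.4047]
ee_rot: [180.0, 0.0, 157.3]
wrist_force: [0.9, 0.8, -0.3]
finger_gap: 0.999
grip_force: 0.0
```

Request:
{"op": "creep_tool", "data": {"offsets": [[[-0.06,-0.0775,0,0,0,-0.0167],[-0.12,-0.155,0,0,0,-0.0333],[-0.18,-0.2325,0.0125,0,0,-0.05],[-0.24,-0.31,0.025,0,0,-0.0667],[-0.3,-0.3875,0.0375,0,0,-0.0778],[-0.36,-0.465,0.05,0,0,-0.0778],[-0.4125,-0.525,0.075,0,0,-0.0778],[-0.4275,-0.5325,0.0875,0,0,-0.0778]]]}}

```text
clock: 2.15
position: [0.4793, -0.2958, 0.3682]
ee_rot: [-179.8, -0.1, 171.1]
wrist_force: [-0.3, 0.8, -0.5]
finger_gap: 0.996
grip_force: 0.0
```

```bash
python3 -c "
from h import *
wsnap('w1');goal(0.4798,-0.292,0.37,171.4)"
```

```text
shift [ 0.0002  0.0022 -0.0026] rot [-0.17 -0.19 -0.3 ] n 0.08070953332154895
```

View pics/w1.png

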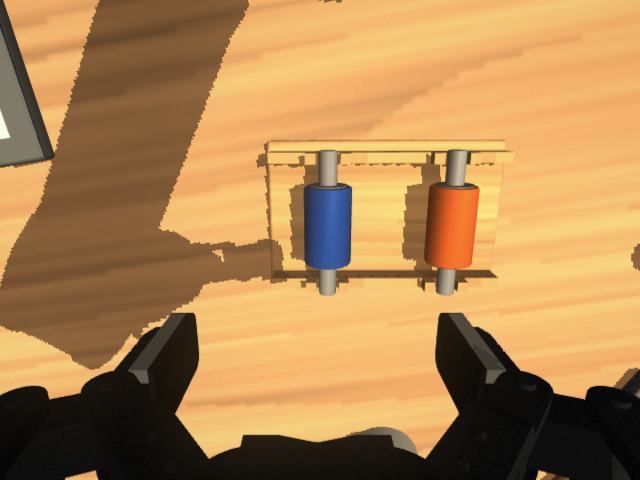

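Wrist view: blue axle ends at (327,150) and (327.5,294), orange at (457,150) and (445,294).

```bash
python3 - <<'E'
from h import *
for n,a,b in (('bl',(327.5,151),(327.5,294)),('or',(456.5,151),(445.5,293))):
    A,B=[wpt('w1',*p,.036)[:2] for p in (a,b)]; d=B-A; print(n,(A+B)/2,np.hypot(*d),np.degrees(np.arctan2(d[1],d[0])))
goal(0.4798,-0.292,0.37,171.4)
E
```

```text
bl [ 0.48126677 -0.2900755 ] 0.11256210374330668 -8.587315455234448
or [ 0.49552702 -0.19684102] 0.11155577096071033 -7.972442782374754
shift [ 0.0002  0.0022 -0.0026] rot [-0.17 -0.19 -0.3 ] n 0.08070953332154895
```

Scaled: 0.13 m / 0.4 = 0.325, 0.12 m / 0.4 = 0.3.

Request:
{"op": "creep_tool", "data": {"offsets": [[[0,0.0075,0.075,0,0,0],[0,0.0075,0.15,0,0,0],[0,0.0075,0.225,0,0,0],[0,0.0075,0.3,0,0,0],[0,0.0075,0.325,0,0,0],[0,0.0075,0.325,0,0,0]]]}}

```text
clock: 2.7
position: [0.4796, -0.2871, 0.2379]
ee_rot: [179.9, -0.2, 171.4]
wrist_force: [0.4, 0.0, -0.0]
finger_gap: 1.0
grip_force: 0.0
```

```bash
python3 -c "
from h import *
goal(0.4806,-0.291,0.1885,171.6)"
```

```text
shift [-0.0018 -0.0037  0.0494] rot [ 0.08 -0.23 -0.23] n 1.1890097058856524
```

Scaled: 0.049 m / 0.4 = 0.1225, 0.04 m / 0.4 = 0.1.

Request:
{"op": "creep_tool", "data": {"offsets": [[[-0.005,-0.01,0.05,0,0,0],[-0.005,-0.01,0.1,0,0,0],[-0.005,-0.01,0.1225,0,0,0],[-0.005,-0.01,0.1225,0,0,0]]]}}

```text
clock: 3.03
position: [0.4816, -0.2922, 0.1906]
ee_rot: [180.0, -0.1, 171.4]
wrist_force: [-0.5, -0.0, 1.0]
finger_gap: 0.999
grip_force: 0.0
```

Request:
{"op": "creep_tool", "data": {"offsets": [[[0,0,0,0,0,0],[0,0,0,0,0,0],[0,0,0,0,0,0],[0,0,0,0,0,0],[0,0,0,0,0,0],[0,0,0,0,0,0],[0,0,0,0,0,0],[0,0,0,0,0,0]]], "aperture": 0.0, "grip_force": 80}}

```text
clock: 3.7
position: [0.4825, -0.2919, 0.1918]
ee_rot: [179.9, 0.1, 171.4]
wrist_force: [0.2, 5.8, 9.0]
finger_gap: 0.4
grip_force: 78.6
```

Scaled: -0.12 m / 0.4 = -0.3, -0.11 m / 0.4 = -0.275.

Request:
{"op": "creep_tool", "data": {"offsets": [[[0,0,-0.05,0,0,0],[0,0,-0.125,0,0,0],[0,0,-0.2,0,0,0],[0,0,-0.275,0,0,0],[0,0,-0.3,0,0,0],[0,0,-0.3,0,0,0]]]}}

```text
clock: 4.2
position: [0.482, -0.2933, 0.3133]
ee_rot: [-180.0, 0.3, 171.3]
wrist_force: [-0.3, -0.2, -1.9]
finger_gap: 0.397
grip_force: 79.9
```

```bash
python3 -c "
from h import *
goal(0.4886,0.2355,0.30,188.4)"
```

```text
shift [0.0734 0.5237 0.0128] rot [ -0.05   0.26 -17.08] n 12.686255154590272
```

Scaled: 0.275 m / 0.4 = 0.6875, 0.24 m / 0.4 = 0.6.

Request:
{"op": "creep_tool", "data": {"offsets": [[[0.01,0.075,0,0,0,0],[0.0225,0.1625,0,0,0,0],[0.035,0.25,0,0,0,0],[0.0475,0.3375,0,0,0,0],[0.06,0.425,0,0,0,0],[0.0725,0.5125,0,0,0,0],[0.085,0.6,0,0,0,0],[0.0975,0.6875,0,0,0,0]]]}}

```text
clock: 4.87
position: [0.4835, -0.013, 0.3094]
ee_rot: [-180.0, -0.1, 171.4]
wrist_force: [1.4, 0.1, -1.8]
finger_gap: 0.398
grip_force: 80.1
```

Request:
{"op": "creep_tool", "data": {"offsets": [[[0.0125,0.0875,0,0,0,-0.0167],[0.025,0.175,0,0,0,-0.0333],[0.0375,0.2625,0,0,0,-0.05],[0.05,0.35,0,0,0,-0.0667],[0.0625,0.4375,0,0,0,-0.0833],[0.075,0.525,0,0,0,-0.0944],[0.085,0.6,0,0,0,-0.0944],[0.085,0.6175,0,0,0,-0.0944]]]}}

```text
clock: 5.53
position: [0.4863, 0.2401, 0.3087]
ee_rot: [180.0, -0.1, -171.3]
wrist_force: [-0.7, 0.6, -1.3]
finger_gap: 0.398
grip_force: 80.1
```

Request:
{"op": "creep_tool", "data": {"offsets": [[[0,0,0,0,0,0],[0,0,0,0,0,0]]]}}

```text
clock: 5.7
position: [0.4879, 0.2335, 0.3094]
ee_rot: [-179.9, -0.1, -171.7]
wrist_force: [0.4, -0.8, -1.4]
finger_gap: 0.399
grip_force: 80.1
```

```bash
python3 -c "
from h import *
wsnap('w2');goal(0.4886,0.2355,0.30,188.4)"
```

```text
shift [-0.0009  0.0027  0.0098] rot [-0.07 -0.08 -0.17] n 0.24459479311993138
```

View pics/w2.png

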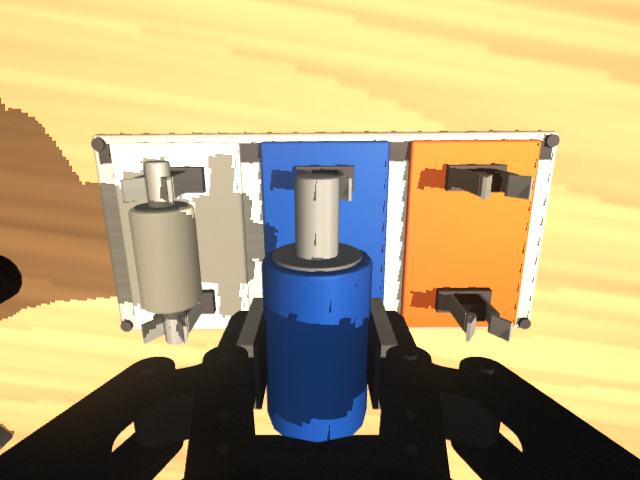

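Wrist view: the blue roller is held centred, its far axle end at (317,172). Rail corners are at (94,136), (558,134), (531,328) and (118,328). Orange plate corners are at (411,142), (539,140), (521,327) and (402,326), and the blue plate top edge runs (262,142) to (388,141).

```bash
python3 - <<'E'
from h import *
def rep(n,l,z):
    c=np.array([wpt('w2',*p,z)[:2] for p in l]); a=(c[2]+c[3]-c[0]-c[1])/2; b=(c[1]+c[2]-c[0]-c[3])/2
    print(n,c.mean(0).round(4),np.hypot(*a).round(4),np.hypot(*b).round(4),np.degrees(np.arctan2(a[1],a[0])),np.degrees(np.arctan2(-b[0],b[1])))
rep('rail',[(94,136),(558,134),(531,328),(118,328)],.012)
rep('or',[(411,142),(539,140),(521,327),(402,326)],.018)
l=np.array([wpt('w2',*p,.018)[:2] for p in [(262,142),(388,141)]]);m=l.mean(0);print('blue',m+.065*np.array([np.cos(np.radians(8.4)),np.sin(np.radians(8.4))]))
st=np.load('pics/w2.npz'); R=Rn.from_euler('xyz',st['ee_rot'],degrees=True)
for z in(.155,.148): p=wpt('w2',317,172,.3094-z); print('end tool',R.inv().apply(p-st['position']))
for p in [(297,180),(338,180),(297,250),(337,250)]: print(R.inv().apply(wpt('w2',*p,.3094-.155)-st['position']).round(4))
E
```

```text
rail [0.488  0.2381] 0.1365 0.2989 8.172013509468968 8.374857705635192
or [0.4738 0.3326] 0.1286 0.0824 10.274756488215656 8.403936828785042
blue [0.48855033 0.23794969]
end tool [ 0.05970355 -0.00037001  0.15513129]
end tool [ 0.06049285 -0.00037046  0.14813256]
[ 0.0573 -0.0065  0.1551]
[0.0573 0.0061 0.1551]
[ 0.0348 -0.0069  0.1551]
[0.0348 0.006  0.1551]
```

Request:
{"op": "creep_tool", "data": {"offsets": [[[-0.005,0.0075,0.0625,0,0,0],[-0.005,0.0075,0.125,0,0,0],[-0.005,0.0075,0.1675,0,0,0],[-0.005,0.0075,0.1675,0,0,0],[-0.005,0.0075,0.1675,0,0,0],[-0.005,0.0075,0.1675,0,0,0]]]}}

```text
clock: 6.25
position: [0.4903, 0.2366, 0.2448]
ee_rot: [180.0, 0.1, -171.8]
wrist_force: [-0.6, 0.2, -0.7]
finger_gap: 0.394
grip_force: 80.1
```

```bash
python3 -c "
from h import *
wsnap('w3');goal(0.490,0.237,0.24,188.4)"
```

```text
shift [0.0003 0.     0.0051] rot [ 0.06  0.1  -0.14] n 0.1227101485740695
```

View pics/w3.png

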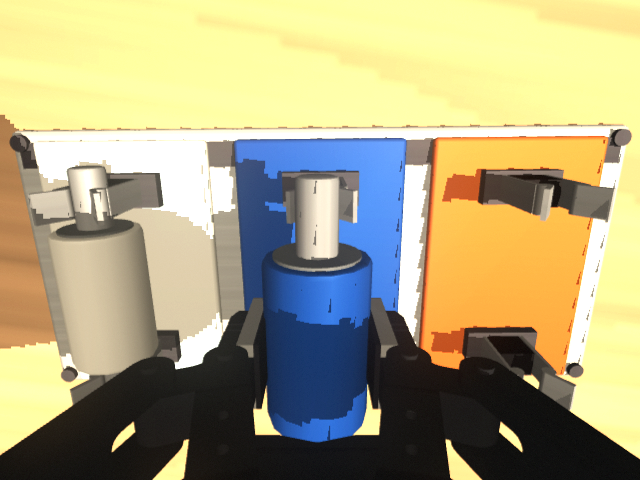

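The clip is centred ~321 px and the axle at 318: about 1 mm to go in +tool y. Increase grip, then descend.

Scaled: 0.024 m / 0.4 = 0.06, 0.001 m / 0.4 = 0.0025.

Request:
{"op": "creep_tool", "data": {"offsets": [[[0,0.0025,0.025,0,0,0],[0,0.0025,0.05,0,0,0],[0,0.0025,0.06,0,0,0],[0,0.0025,0.06,0,0,0]]], "aperture": 0.0, "grip_force": 110}}

```text
clock: 6.63
position: [0.4892, 0.2388, 0.2187]
ee_rot: [-180.0, -0.1, -171.6]
wrist_force: [-1.0, 1.8, 0.7]
finger_gap: 0.391
grip_force: 110.2
```

Request:
{"op": "creep_tool", "data": {"offsets": [[[0,0,0.01,0,0,0],[0,0,0.02,0,0,0],[0,0,0.03,0,0,0],[0,0,0.03,0,0,0]]]}}

```text
clock: 6.97
position: [0.49, 0.2385, 0.2075]
ee_rot: [-180.0, 0.1, -171.7]
wrist_force: [6.6, 2.3, -8.2]
finger_gap: 0.394
grip_force: 109.9
```

```bash
python3 -c "
from h import *
s=env.read_state();print(s['position'],s['ft_torque'],s['wrist_force'])"
```

```text
[0.48996846 0.23853351 0.20752147] [ 0.40832737 -1.29391821  0.0783051 ] [ 6.60400631  2.33474444 -8.20514602]
```

Scaled: 0.006 m / 0.4 = 0.015, 0.004 m / 0.4 = 0.01.

Request:
{"op": "creep_tool", "data": {"offsets": [[[0,0,0.005,0,0,0],[0,0,0.01,0,0,0],[0,0,0.015,0,0,0],[0,0,0.015,0,0,0]]]}}

```text
clock: 7.3
position: [0.4897, 0.2385, 0.2037]
ee_rot: [179.9, -0.1, -171.7]
wrist_force: [-11.5, -4.1, 30.2]
finger_gap: 0.388
grip_force: 114.7
```

Request:
{"op": "creep_tool", "data": {"offsets": [[[0,0,0.005,0,0,0],[0,0,0.005,0,0,0],[0,0,0.005,0,0,0]]]}}

```text
clock: 7.55
position: [0.4899, 0.2383, 0.2035]
ee_rot: [179.8, -0.1, -171.7]
wrist_force: [-22.1, -9.0, 55.5]
finger_gap: 0.39
grip_force: 117.5
```

```bash
python3 -c "
from h import *
s=env.read_state();print(s['position'],s['ft_torque'],s['wrist_force'])"
```

```text
[0.48985327 0.23833357 0.2034528 ] [-1.95695898  4.5575954   0.16880145] [-22.14102414  -8.95641057  55.5046668 ]
```

Scaled: -0.004 m / 0.4 = -0.01.

Request:
{"op": "creep_tool", "data": {"offsets": [[[0,0,-0.01,0,0,0],[0,0,-0.01,0,0,0]]]}}

```text
clock: 7.72
position: [0.4893, 0.2386, 0.2041]
ee_rot: [180.0, -0.0, -171.7]
wrist_force: [-1.2, 0.0, 3.4]
finger_gap: 0.392
grip_force: 112.3
```

Request:
{"op": "creep_tool", "data": {"offsets": [[[0,0,0,0,0,0],[0,0,0,0,0,0],[0,0,0,0,0,0],[0,0,0,0,0,0],[0,0,0,0,0,0]]], "aperture": 0.8, "grip_force": 80}}

```text
clock: 8.13
position: [0.4895, 0.2385, 0.2036]
ee_rot: [-180.0, -0.0, -171.7]
wrist_force: [0.5, -0.3, 0.3]
finger_gap: 0.802
grip_force: 0.0
```

Request:
{"op": "creep_tool", "data": {"offsets": [[[0,0,-0.025,0,0,0],[0,0,-0.075,0,0,0],[0,0,-0.15,0,0,0],[0,0,-0.225,0,0,0],[0,0,-0.275,0,0,0],[0,0,-0.275,0,0,0],[0,0,-0.275,0,0,0]]], "aperture": 1.0}}

```text
clock: 8.72
position: [0.4898, 0.2386, 0.3153]
ee_rot: [179.9, 0.1, -171.7]
wrist_force: [-0.1, 0.8, -1.1]
finger_gap: 0.999
grip_force: 0.0
```

```bash
python3 -c "
from h import *
wsnap('w4');goal(0.4947,-0.198,0.31,171.7)"
```

```text
shift [ 0.058  -0.4327  0.0037] rot [ 0.04  0.02 16.63] n 10.469180577266338
```

View pics/w4.png

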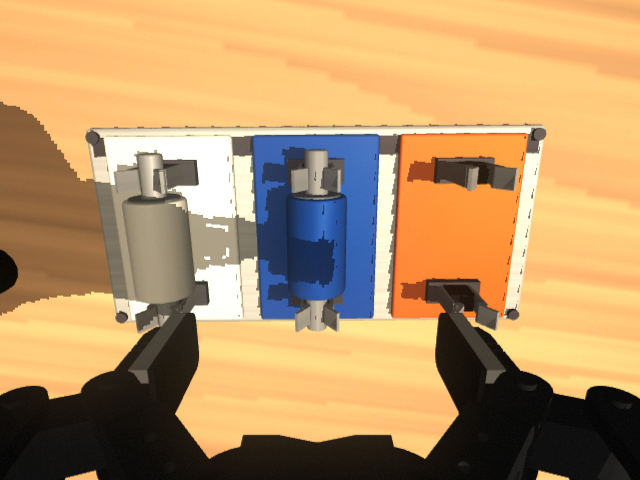

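Blue lies in its clips level, just like the white one (far axle ends at rows 150 and 153). Now orange.

Scaled: -0.275 m / 0.4 = -0.6875, 0.004 m / 0.4 = 0.01.

Request:
{"op": "creep_tool", "data": {"offsets": [[[0.01,-0.075,0,0,0,0],[0.0225,-0.1625,0,0,0,0],[0.035,-0.25,0,0,0,0],[0.0475,-0.3375,0,0,0,0],[0.06,-0.425,0,0,0,0],[0.0725,-0.5125,0,0,0,0],[0.085,-0.6,0,0,0,0],[0.0975,-0.6875,0,0,0,0]]]}}

```text
clock: 9.43
position: [0.4899, -0.0409, 0.3129]
ee_rot: [180.0, -0.1, -171.7]
wrist_force: [0.8, -0.4, 0.1]
finger_gap: 1.001
grip_force: 0.0
```

Request:
{"op": "creep_tool", "data": {"offsets": [[[0.0125,-0.0875,0,0,0,0.0167],[0.025,-0.175,0,0,0,0.0389],[0.035,-0.2625,0,0,0,0.0611],[0.045,-0.3375,0.025,0,0,0.0778],[0.0475,-0.3875,0.05,0,0,0.0922],[0.0475,-0.395,0.075,0,0,0.0922],[0.0475,-0.395,0.075,0,0,0.0922],[0.0475,-0.395,0.075,0,0,0.0922]]]}}

```text
clock: 10.1
position: [0.4945, -0.1975, 0.2827]
ee_rot: [-180.0, -0.2, 171.8]
wrist_force: [-0.3, 0.3, 0.2]
finger_gap: 0.998
grip_force: 0.0
```

```bash
python3 -c "
from h import *
goal(0.4950,-0.198,0.1895,171.6)"
```

```text
shift [-0.0008 -0.0004  0.0931] rot [-0.01 -0.16  0.18] n 2.233899166970455
```

Scaled: 0.092 m / 0.4 = 0.23, 0.08 m / 0.4 = 0.2.

Request:
{"op": "creep_tool", "data": {"offsets": [[[0,0,0.075,0,0,0],[0,0,0.15,0,0,0],[0,0,0.2,0,0,0],[0,0,0.23,0,0,0],[0,0,0.23,0,0,0],[0,0,0.23,0,0,0]]]}}

```text
clock: 10.6
position: [0.4952, -0.1977, 0.1923]
ee_rot: [180.0, -0.0, 171.8]
wrist_force: [0.1, -1.1, 0.7]
finger_gap: 1.004
grip_force: 0.0
```

Request:
{"op": "creep_tool", "data": {"offsets": [[[0,0,0,0,0,0],[0,0,0,0,0,0],[0,0,0,0,0,0],[0,0,0,0,0,0],[0,0,0,0,0,0],[0,0,0,0,0,0],[0,0,0,0,0,0],[0,0,0,0,0,0]]], "aperture": 0.0, "grip_force": 80}}

```text
clock: 11.27
position: [0.4952, -0.1984, 0.1926]
ee_rot: [180.0, 0.1, 171.7]
wrist_force: [-0.3, 1.0, 7.6]
finger_gap: 0.403
grip_force: 78.7
```

Request:
{"op": "creep_tool", "data": {"offsets": [[[0,0,-0.05,0,0,0],[0,0,-0.125,0,0,0],[0,0,-0.2,0,0,0],[0,0,-0.275,0,0,0],[0,0,-0.3,0,0,0],[0,0,-0.3,0,0,0],[0,0,-0.3,0,0,0]]]}}

```text
clock: 11.85
position: [0.4947, -0.1979, 0.3112]
ee_rot: [179.9, 0.0, 171.8]
wrist_force: [-0.3, 0.6, -2.1]
finger_gap: 0.397
grip_force: 80.4
```

```bash
python3 -c "
from h import *
goal(0.4765,0.3325,0.30,188.4)"
```

```text
shift [0.0941 0.5223 0.0116] rot [  0.05   0.02 -16.64] n 12.730497401856274
```

Scaled: 0.275 m / 0.4 = 0.6875, 0.24 m / 0.4 = 0.6.

Request:
{"op": "creep_tool", "data": {"offsets": [[[0.015,0.075,0,0,0,0],[0.03,0.1625,0,0,0,0],[0.045,0.25,0,0,0,0],[0.06,0.3375,0,0,0,0],[0.075,0.425,0,0,0,0],[0.0925,0.5125,0,0,0,0],[0.1075,0.6,0,0,0,0],[0.125,0.6875,0,0,0,0]]]}}

```text
clock: 12.52
position: [0.4838, 0.0829, 0.31]
ee_rot: [-179.9, -0.1, 171.7]
wrist_force: [0.5, 0.4, -1.3]
finger_gap: 0.398
grip_force: 80.4
```

Request:
{"op": "creep_tool", "data": {"offsets": [[[0.015,0.0875,0,0,0,-0.0167],[0.0325,0.175,0,0,0,-0.0333],[0.0475,0.2625,0,0,0,-0.05],[0.0625,0.35,0,0,0,-0.0667],[0.08,0.4375,0,0,0,-0.0833],[0.095,0.525,0,0,0,-0.0922],[0.1075,0.6,0,0,0,-0.0922],[0.11,0.6175,0,0,0,-0.0922]]]}}

```text
clock: 13.18
position: [0.4746, 0.3375, 0.3088]
ee_rot: [-180.0, -0.2, -171.3]
wrist_force: [-1.3, 0.3, -0.1]
finger_gap: 0.396
grip_force: 80.5
```

Request:
{"op": "creep_tool", "data": {"offsets": [[[0,0,0,0,0,0],[0,0,0,0,0,0],[0,0,0,0,0,0]]]}}

```text
clock: 13.43
position: [0.4772, 0.3301, 0.3106]
ee_rot: [-179.9, -0.1, -171.8]
wrist_force: [0.4, 0.0, -1.7]
finger_gap: 0.397
grip_force: 80.5
```

```bash
python3 -c "
from h import *
goal(0.4765,0.3325,0.243,188.4)"
```

```text
shift [0.0002 0.0026 0.0676] rot [-0.09 -0.08 -0.19] n 1.6224759100810089
```

Scaled: 0.067 m / 0.4 = 0.1675, 0.05 m / 0.4 = 0.125.

Request:
{"op": "creep_tool", "data": {"offsets": [[[0,0.005,0.0625,0,0,0],[0,0.005,0.125,0,0,0],[0,0.005,0.1675,0,0,0],[0,0.005,0.1675,0,0,0],[0,0.005,0.1675,0,0,0],[0,0.005,0.1675,0,0,0]]]}}

```text
clock: 13.93
position: [0.4773, 0.3331, 0.2459]
ee_rot: [180.0, 0.1, -171.8]
wrist_force: [0.0, 0.8, -1.7]
finger_gap: 0.393
grip_force: 80.5
```

```bash
python3 -c "
from h import *
wsnap('w5');goal(0.4765,0.3325,0.243,188.4)"
```

```text
shift [ 0.001  -0.0008  0.0032] rot [ 0.07  0.1  -0.13] n 0.08221567230510982
```

View pics/w5.png

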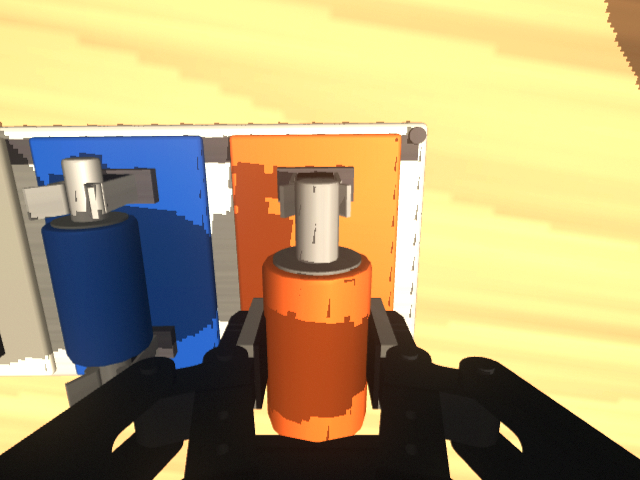

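Orange clip centre ~315.5 px against the axle at 318: shift about 1 mm in −tool y, then descend.

Scaled: 0.024 m / 0.4 = 0.06, -0.001 m / 0.4 = -0.0025.

Request:
{"op": "creep_tool", "data": {"offsets": [[[0,-0.0025,0.025,0,0,0],[0,-0.0025,0.05,0,0,0],[0,-0.0025,0.06,0,0,0],[0,-0.0025,0.06,0,0,0]]], "aperture": 0.0, "grip_force": 110}}

```text
clock: 14.32
position: [0.4764, 0.3329, 0.2197]
ee_rot: [-180.0, -0.1, -171.6]
wrist_force: [-0.2, 0.5, -1.3]
finger_gap: 0.388
grip_force: 110.3
```

Request:
{"op": "creep_tool", "data": {"offsets": [[[0,0,0.01,0,0,0],[0,0,0.02,0,0,0],[0,0,0.03,0,0,0],[0,0,0.03,0,0,0]]]}}

```text
clock: 14.65
position: [0.4773, 0.3327, 0.2086]
ee_rot: [180.0, 0.1, -171.7]
wrist_force: [5.0, 1.3, -7.9]
finger_gap: 0.385
grip_force: 109.9
```

Request:
{"op": "creep_tool", "data": {"offsets": [[[0,0,0.005,0,0,0],[0,0,0.01,0,0,0],[0,0,0.015,0,0,0],[0,0,0.015,0,0,0]]]}}

```text
clock: 14.98
position: [0.4769, 0.3327, 0.2046]
ee_rot: [179.9, -0.1, -171.7]
wrist_force: [-9.8, -6.3, 25.2]
finger_gap: 0.387
grip_force: 114.1
```

Scaled: 0.002 m / 0.4 = 0.005.

Request:
{"op": "creep_tool", "data": {"offsets": [[[0,0,0.005,0,0,0],[0,0,0.005,0,0,0],[0,0,0.005,0,0,0]]]}}

```text
clock: 15.23
position: [0.477, 0.3326, 0.2043]
ee_rot: [179.9, -0.1, -171.7]
wrist_force: [-19.1, -11.6, 46.5]
finger_gap: 0.387
grip_force: 116.5
```

Request:
{"op": "creep_tool", "data": {"offsets": [[[0,0,-0.01,0,0,0],[0,0,-0.01,0,0,0]]]}}

```text
clock: 15.4
position: [0.4764, 0.3328, 0.2049]
ee_rot: [180.0, -0.0, -171.7]
wrist_force: [-1.7, 0.3, 2.2]
finger_gap: 0.39
grip_force: 112.2
```

Request:
{"op": "creep_tool", "data": {"offsets": [[[0,0,0,0,0,0],[0,0,0,0,0,0],[0,0,0,0,0,0],[0,0,0,0,0,0],[0,0,0,0,0,0]]], "aperture": 0.8, "grip_force": 80}}

```text
clock: 15.82
position: [0.4769, 0.3328, 0.2046]
ee_rot: [-180.0, 0.0, -171.7]
wrist_force: [0.6, -0.7, -0.2]
finger_gap: 0.799
grip_force: 0.0
```

Request:
{"op": "creep_tool", "data": {"offsets": [[[0,0,-0.025,0,0,0],[0,0,-0.075,0,0,0],[0,0,-0.15,0,0,0],[0,0,-0.225,0,0,0],[0,0,-0.275,0,0,0],[0,0,-0.275,0,0,0],[0,0,-0.275,0,0,0]]], "aperture": 1.0}}

```text
clock: 16.4
position: [0.4771, 0.3329, 0.3164]
ee_rot: [179.9, 0.1, -171.7]
wrist_force: [-0.2, 0.1, -0.4]
finger_gap: 1.002
grip_force: 0.0
```

```bash
python3 -c "
from h import *
wsnap('w6')"
```

```text
(no output)
```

View pics/w6.png

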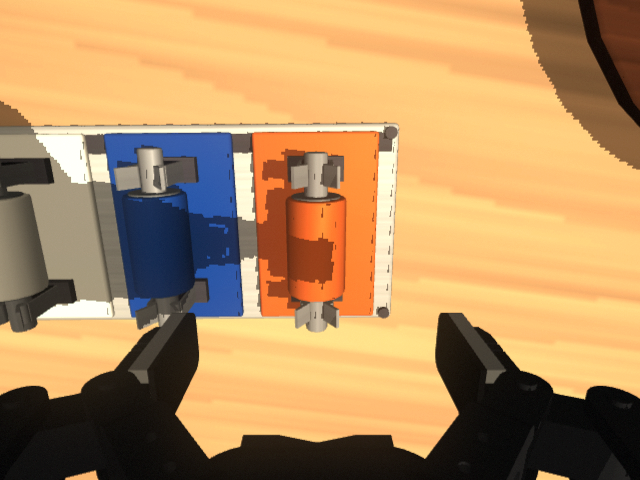

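The orange roller sits at (316,245), level between its clips and matching the view of blue; the gripper is open and clear.

```bash
python3 -c "
from h import *
print(env.hand_in())"
```

```text
the job is handed in; nothing more can be done
None
```

The blue and orange rollers are pressed home and level in the places of their own colour, the white one was left in its clips, the gripper is open and clear of everything, and I handed the job in at about 16.5 s on the robot's clock (the verdict was not shown).

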